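Let off the ratchet bar clamp and feed the bar to its stop

ROBOT

A 7-joint arm with a two-finger parallel gripper is mounted at the origin on a cart in front of the work surface, level with it; the furniture and walls round the work are solid. World frame = base frame: x ahead of the robot, y to its left, z up, the work surface at z = 0. Lengths are in mm, angles in rad, forces in N, time in s.
With the tool pointing down it reaches from about 375 to 925 mm from the base axis. Payload 3.1 kg.
Tool frame: the origin (TCP) lies between the finger pads; the fingertips stand 8 mm ahead of it and the grasp point (between the pads) lies 11 mm behind it (arm.tips_ahead is the distance from the TCP to the fingertips, in mm); z points along the fingers, x is the direction in which the jaws open and shut, and the axes are right-handed (so a half turn about z gives the same grasp; the last joint's range is limited). The gripper opens to 85 mm and grips with 20 to 120 N. Pads are 22 mm wide; open, the fingers measure 114 mm over their backs; the gripper's body (76 mm by 85 mm) begins 54 mm behind the grasp point. The pads swing forward as they close: fully open they stand 13 mm farther back than shut.
Start: joints at [-1.364, 0.383, 0.044, 1.598, -0.018, 1.161, -0.05], TCP at [195.043, 620.049, 200.669] pointing down, gripper open.
Joint ranges: [-2.61, 2.61], [-0.41, 2.15], [-1.48, 1.57], [0, 2.5], [-1.57, 4.71], [0.05, 1.97], [-2.85, 2.85]. Speed limits (rad/s): [2.79, 2.79, 3.14, 3.14, 3.14, 3.14, 3.14].

INTERFACE

Orientations are given as [roll, pitch, yaw] about the fixed x, y, z axes, in that order (R = Rz(yaw) Ry(pitch) Rx(roll)).
In Python, from bench import arm gives the robot as it stands.
- The arm moves only by the tool carry_out, never from a script. Its argument "commands" is a list of rows, each a list of 7 numbers: the shift along the world's x, y, z in cm, then the turn, a rotation vector about the world's x, y, z in rad, then the opening in per cent of the stroke, from 0 (shut) to 100 (fully open). In form: [[dx, dy, dz, rx, ry, rz, grip], ...]. A call has 1 to 12 rows; each row shifts and turns the pose as measured when the row begins; what a row does not reach is not made up. A row lasts 1/10 s, in which the tool goes at most 50 mm and 8.59 degrees, less where a joint would pass 70% of its speed; a pose out of reach is approached as far as the arm can. A call with a gripper value outside its range is refused whole. The fingers move at their own pace and stop on an object; "grip_force" is the grip in N (left out, the last holds). Time passes only in rows, so rows that do not move let the fingers close. It gives the time, the measured TCP pose, the force and the opening at its end, in the units of the state.
- arm.read_state(): the state, without advancing time (a new reading comes with each control period).
- arm.capture(name): name is "scene" or "top" or "wrist"; returns a dict with "image" (384x512x3 uint8, red, green, blue), "range_z" (384x512 float32, mm along the optical axis (not along the pixel's ray), 0 where there is no reading), "camera_matrix" (3x3 intrinsics, pixels), "R" (3x3) and "t" (3): a world point X has camera coordinates R X + t. Camera axes: x right, y down, z forward; pixel columns grow to the right and rows downward; lengths in mm; the calibration is good to about 2 mm. A picture is of the moment at which its call begins.
- arm.close_job(): hands the job in, once; it reports no verdict.
Trained networks look in the newest picture that a camera, given by its name, has taken for a name from the list of things; names that differ only in an ending like _2 or _b are one class to them, and where a whole thing is asked for, a point or a joint stands for the part that bears it (a point fixed in the world has none). Each returns a list of dicts, best first, with "score" (0 to 1); they miss things now and then, are a little off and sometimes report something else, mostly with a low value. They report only what shows in the picture. A call takes as long as a camera call.
- arm.look_for(camera, target): "bbox" ([centre column, centre row, width, height] in pixels, round what is visible of it).
- arm.silhouettes(camera, target): "pixels" (384x512 bool, what is visible of it) and "bbox" ([centre column, centre row, width, height] in pixels, round what is visible of it).
- arm.place_of(camera, target): "centre" ([column, row] in pixels: a listed point, or the origin of a listed thing).
The state is a dict: "time": time; "joints": joint angles; "joint_velocities": joint speeds; "tau": joint torques, N m; "tcp_pos": TCP position; "orientation": TCP orientation; "ft_force": force on the tool from outside, world axes, zero at the start; "wrist_torque": the same for the moment, N m; "finger_gap": finger opening in mm.
Only numpy, scipy, OpenCV 4.12 (cv2) and the standard library are available. Lean on these libraries where they do the work, as an engineer would, in place of code of your own. Each camera call takes 0.05 s, during which the arm holds its last target.

TASK

Let off the ratchet clamp on the bench: press the thumb paddle on top of its lever to free the pawl and, keeping it pressed, push the lever down past the ratchet teeth as far as it goes. Then push the freed aluminium bar along the bed, away from you, until its far end is up against the stop screw, lying straight beside the fence; leave the lever down. Everything is done by pushing with the fingertips: do not drag the bar while it is still clamped, do not lift it, and leave the tools lying around undisturbed.

Things in the scene. Friction and masses are not known exactly. Their poses are not given: they have to be found in the camera images.
- clamp: bench clamp, bolted down. Origin on the bench, under the middle of the bar's channel; x along the channel towards the stop (away from the robot at yaw 0), y across it towards the fence, z up. Grey bed 10 mm thick, x -60 to 100, y -28 to 44 mm. Fence: steel wall, face at y = 12.7 mm, x -30 to 60, top 37 mm above the bench. Jaw, toothed quadrant (104 mm high) and lever stand on the -y side
- clamp_lever (a joint): lever angle, rad, growing DOWNWARD; the lever points from the hinge to the clamp's -y and is (0.42 - value) above level. Starts at about -0.14 to 0.14, lower stop 0.50. Pawl engaged: it sinks at most to the next tooth (0.14 apart). Pawl pressed: stiff (0.9 N m friction, stays where left), goes down under 4 to 12 N on the paddle. Black grip 23 mm thick, ends 156 mm from the hinge
- pawl (a joint): angle of the pawl against the lever, rad: 0 seated between teeth, up to 0.13 with its nose on the back of a tooth, clear of all teeth above 0.14, 0.21 fully pressed, where the paddle stops against the lever and pushes it along. A spring returns it; full press takes about 6 N
- lever_hinge (a point): point on the lever's hinge axis, in its middle plane, 48 mm above the bench, 80 mm from the clamp's origin towards -y. The hinge axis is the clamp's x axis direction
- paddle_top (a point): middle of the top of the pawl's thumb paddle, a ribbed steel plate 22 mm wide (clamp's x), 56 mm long along the lever, over the black grip. It is 120 mm from the hinge along the lever and 30 mm above its centre line, 18 mm when fully pressed. The paddle rises outwards by 0.21 rad against the lever; pressed, it is parallel to it
- bar: square aluminium bar, 140 x 25 x 25 mm, 0.24 kg. Origin at the middle of its underside, x along its length in the same sense as the clamp's x. It lies on the bed (underside 10 mm above the bench) against the fence, its near end overhanging the bed, and starts 20 to 45 mm short of the stop
- bar_front (a point): centre of the bar's far end face, 22.5 mm above the bench
- bar_back (a point): centre of the bar's near end face (towards the robot), 22.5 mm above the bench: push here, along the clamp's x
- stop_face (a point): centre of the face of the stop screw, a disc 16 mm across, 72 mm from the clamp's origin along its x, 23.5 mm above the bench; the bar's far end rests against it at the end
- tri_square: engineer's square, 166 x 106 x 16 mm, lying left of the clamp; bystander
- marker_0: paint marker, 125 mm long, 14 mm thick, lying near the clamp; bystander
- flange: round steel flange, 112 mm across, 8 mm thick, lying flat in front of the lever; bystander
- hex_key: long-arm hex key, 144 x 39 x 7 mm, lying behind the lever; bystander
- jaw (a joint): how far the jaw is drawn back towards -y, m; the lever works it: 0.000 +- 0.004 at the start (its spring-backed pad, x -20 to 20 mm, top 32 mm above the bench, presses the bar to the fence), 0.0138 with the lever fully down (pad about 7 mm clear). Two slotted jaw ears stand 90 mm high at y -53 to -95, x +-18 mm

How it is judged:
By the outcome, as a careful person would: the job done as asked, in the order asked, and still so for the second after the job is handed in, with the robot touching nothing.
It also fails if it takes over 45 s, if anything falls off the work surface, if the arm or the gripper's body presses on something with over 40 N, if the wrist force passes 120 N, or if a joint passes its speed limit or range.

## Working session

There is one attempt and no reset: what is moved stays moved. The work goes in short steps, Python scripts to look and compute and a tool call to move; the robot and the scene stay as the last step left them, time stands still between calls to the robot, and variables do not carry over. Pictures are saved under pics/ and viewed, and the job is handed in when it is done.

Besides the shell and the picture viewer there is one more tool, called after "Request:" by a JSON object that holds its "fn" and its "kwargs", one argument or row to a line. carry_out: Moves the arm, as the interface text tells. Its arguments: {"type":"object","properties":{"commands":{"type":"array"},"grip_force":{"type":"number"}},"required":["commands"]}

```bash
ls; mkdir -p pics
python3 - <<'E'
from bench import arm
import cv2,numpy as np
s=arm.read_state();print({k:np.round(v,3) for k,v in s.items()}, arm.tips_ahead)
for c in ["scene","top"]:
    d=arm.capture(c);cv2.imwrite(f"pics/{c}0.png",cv2.cvtColor(d["image"],cv2.COLOR_RGB2BGR))
    R,t=d["R"],d["t"];K=d["camera_matrix"]
    print(c,"cam",-R.T@t,"fwd",R[2])
    for n in ["lever_hinge","paddle_top","bar_front","bar_back","stop_face","clamp","bar"]:
        r=arm.place_of(c,n)
        for q in r[:2]:
            u,v=q["centre"];z=d["range_z"][int(v),int(u)]
            X=R.T@(np.linalg.inv(K)@[u,v,1]*z-t)
            print(n,round(q["score"],2),np.round([u,v],1),np.round(X,1))
E
```

```text
pics
{'time': np.float64(0.0), 'joints': array([-1.364,  0.384,  0.044,  1.6  , -0.018,  1.161, -0.05 ]), 'joint_velocities': array([-0.   , -0.001, -0.   , -0.001, -0.001,  0.001,  0.001]), 'tau': array([-1.0000e-03, -4.3346e+01,  1.0240e+00, -2.4951e+01,  1.1000e-02,
        1.1000e-02,  0.0000e+00]), 'tcp_pos': array([194.778, 619.055, 199.278]), 'orientation': array([3.141e+00, 3.000e-03, 1.266e+00]), 'ft_force': array([-0.504,  0.723, -0.508]), 'wrist_torque': array([-0.031, -0.008,  0.01 ]), 'finger_gap': np.float64(85.337)} 8.0
scene cam [ 317.23064269 -575.43268429  794.50565504] fwd [ 0.30535769  0.62249121 -0.72059793]
paddle_top 0.84 [295.1 263.4] [ 585.4 -191.8  127.6]
paddle_top 0.4 [240.8 239.9] [553.6 -31.6  28.3]
bar_front 0.88 [260.5 223.8] [607.7 -16.9  35.8]
bar_back 0.88 [205.6 254.2] [473.5 -31.7  27.9]
bar_back 0.62 [234.2 240.3] [539.1 -30.3  33.9]
stop_face 0.89 [270.1 223. ] [637.9  -5.2   9.5]
stop_face 0.72 [263.1 253.6] [ 566.1 -108.4   66.2]
clamp 0.8 [239.9 239.3] [551.6 -31.6  31.5]
clamp 0.67 [296.5 263. ] [ 586.9 -193.6  130.1]
bar 0.56 [235.2 241.5] [540.5 -32.   31. ]
top cam [476.91240639   5.74887673 925.99222389] fwd [ 0.1635561  -0.01936627 -0.98634393]
lever_hinge 0.66 [290.2 208.1] [576.3 -94.2  66.9]
paddle_top 0.61 [339.2 200.3] [ 584.5 -191.5  127.1]
paddle_top 0.59 [201.1 199.4] [ 6.082e+02  1.149e+02 -5.000e-01]
bar_front 0.9 [252.5 195.2] [611.3  -9.9  36.9]
bar_back 0.78 [261.3 256. ] [470.1 -29.5  -1.8]
bar_back 0.58 [254.8 188.7] [631.3 -16.2   9.7]
stop_face 0.81 [251.4 187. ] [635.8  -8.    8.8]
clamp 0.78 [257.6 218.7] [556.4 -21.1  32. ]
clamp 0.45 [315.3 259.2] [ 460.6 -158.4   -1.2]
bar 0.57 [256.  224.6] [542.6 -17.1  33.1]
bar 0.56 [199.4 198.5] [610.  118.6   2.7]
```

Run:
```python
import cv2
for c,(x0,y0,w) in {"scene":(150,160,220),"top":(170,130,230)}.items():
    im=cv2.imread(f"pics/{c}0.png"); im=im[y0:y0+int(w*.75),x0:x0+w]
    cv2.imwrite(f"pics/{c}0z.png",cv2.resize(im,(800,600),interpolation=cv2.INTER_CUBIC))
```

```text
(no output)
```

View pics/scene0.png

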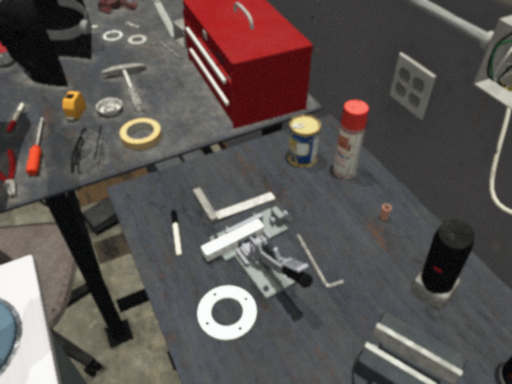

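View pics/top0.png

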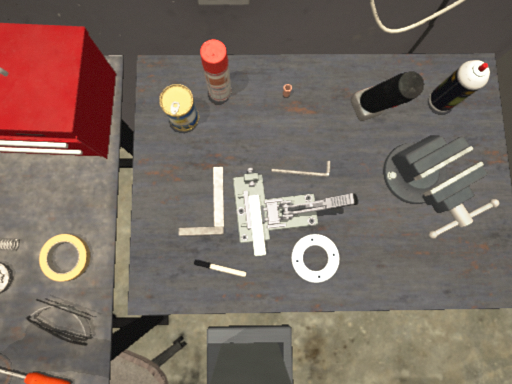

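```bash
sleep 1
```

```text
(no output)
```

View pics/scene0z.png

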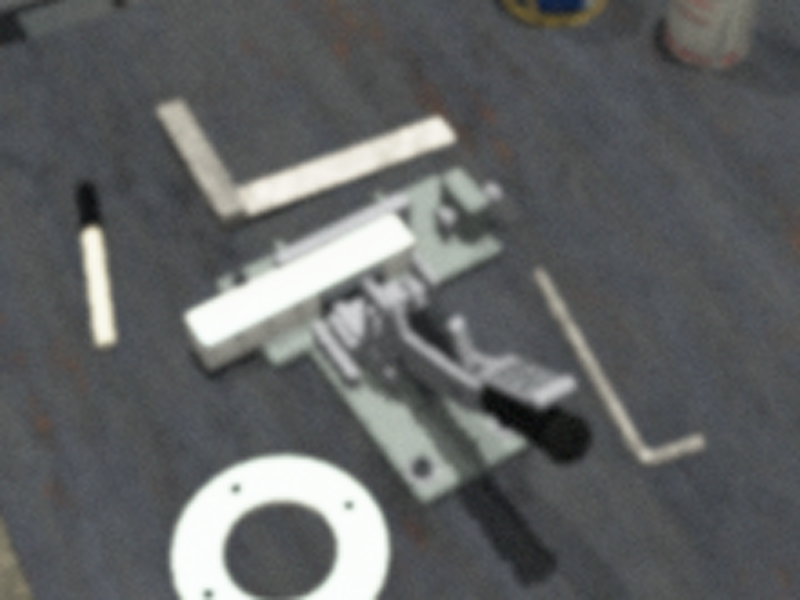

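View pics/top0z.png

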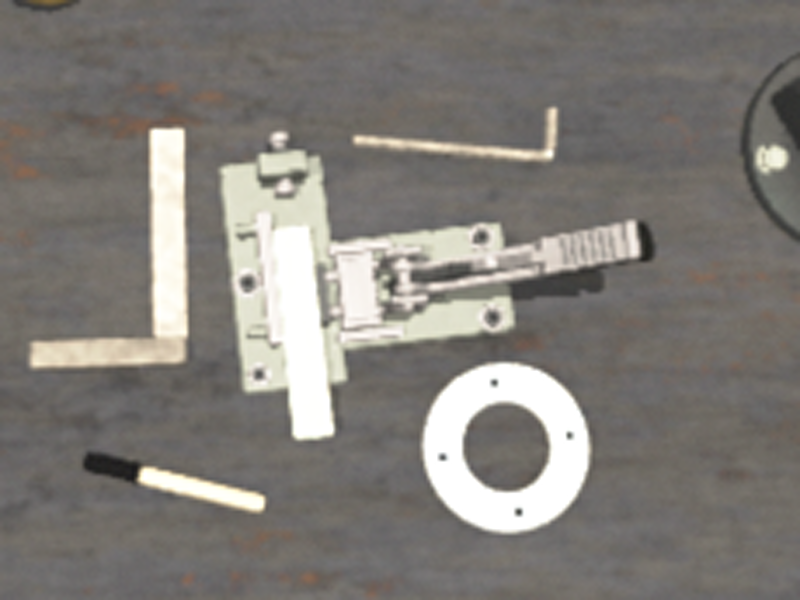

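The bar lies at a yaw of about 0.13 rad. The near bar end is at about (261,256) in the top image and the paddle at about (339,200). Next I'll fit the clamp geometry from depth.

```bash
cat > h.py <<'E'
from bench import arm
import cv2,numpy as np
def cloud(c):
    d=arm.capture(c);R,t,K,z=d["R"],d["t"],d["camera_matrix"],d["range_z"]
    v,u=np.mgrid[:384,:512];P=(np.stack([u,v,np.ones_like(u)],-1)@np.linalg.inv(K).T)*z[...,None]
    return (P-t)@R, d
def zoom(d,x0,y0,w,f): 
    im=cv2.cvtColor(d["image"],cv2.COLOR_RGB2BGR)[y0:y0+int(w*.75),x0:x0+w]
    cv2.imwrite(f,cv2.resize(im,(800,600),interpolation=cv2.INTER_CUBIC))
def seg(c,X,n,zr):
    r=arm.silhouettes(c,n)
    if not r: print(c,n,"none");return
    m=r[0]["pixels"]; Q=X[m]; Q=Q[(Q[:,2]>zr[0])&(Q[:,2]<zr[1])]
    rect=cv2.minAreaRect(Q[:,:2].astype(np.float32))
    b=cv2.boxPoints(rect)
    print(c,n,round(r[0]["score"],2),"n",len(Q),"rect",np.round(rect[0],1),np.round(rect[1],1),round(rect[2],2),"medz",np.round(np.median(Q[:,2]),1),"box",np.round(b,0).tolist())
    return Q
E
python3 - <<'E'
from h import *
for c in ["top","scene"]:
    X,d=cloud(c)
    Q=seg(c,X,"bar",(28,42))
    if Q is not None:
        m=Q[:,:2].mean(0);w,V=np.linalg.eigh(np.cov((Q[:,:2]-m).T));a=V[:,1]*np.sign(V[0,1]);p=(Q[:,:2]-m)@a
        print("bar yaw",np.arctan2(a[1],a[0]),"mean",m,"ends",np.percentile(p,[0,1,99,100]))
    Q=seg(c,X,"pawl",(60,170))
    if Q is not None: 
        print("z pct",np.percentile(Q[:,2],[5,50,95]))
    Q=seg(c,X,"clamp_lever",(30,170)); seg(c,X,"clamp",(5,15)); seg(c,X,"flange",(0,20));seg(c,X,"marker_0",(0,25));seg(c,X,"hex_key",(0,20));seg(c,X,"stop_face",(8,40))
    # bed plane points by region
    sel=(X[...,2]>6)&(X[...,2]<14)&(X[...,0]>450)&(X[...,0]<680)&(X[...,1]>-200)&(X[...,1]<50)
    Q=X[sel];print("bed n",len(Q),"z",np.median(Q[:,2]))
    sel=(X[...,2]>-5)&(X[...,2]<4)&(X[...,0]>400)&(X[...,0]<700)&(abs(X[...,1])<250);print("table z",np.median(X[sel][:,2]))
E
```

```text
top bar 0.59 n 648 rect [543.2 -17.9] [139.6  26.5] 5.66 medz 34.3 box [[472.0, -12.0], [475.0, -38.0], [614.0, -24.0], [611.0, 2.0]]
bar yaw 0.10238686269334547 mean [542.64499672 -18.63607167] ends [-69.14178091 -67.38867111  68.80288414  70.46889288]
top pawl 0.87 n 374 rect [ 582.4 -171. ] [21.9 92.2] 5.95 medz 123.0 box [[567.0, -126.0], [576.0, -218.0], [598.0, -216.0], [589.0, -124.0]]
z pct [ 90.28802628 122.98556856 145.41336572]
top clamp_lever 0.66 n 689 rect [ 582.3 -155.3] [ 28.4 152. ] 6.88 medz 107.8 box [[559.0, -82.0], [577.0, -232.0], [606.0, -229.0], [587.0, -78.0]]
top clamp 0.62 n 1602 rect [593.5 -66.2] [158.5 190.1] 7.1 medz 9.3 box [[503.0, 18.0], [527.0, -170.0], [684.0, -151.0], [660.0, 38.0]]
top flange 0.92 n 1164 rect [ 465.2 -156.6] [110.  105.1] 89.04 medz 7.2 box [[412.0, -211.0], [517.0, -212.0], [519.0, -103.0], [414.0, -101.0]]
top marker_0 0.75 n 270 rect [444.7  70.6] [125.2  14.9] 76.18 medz 10.7 box [[423.0, 12.0], [437.0, 8.0], [467.0, 130.0], [452.0, 133.0]]
top hex_key 0.47 n 198 rect [ 673. -134.] [ 34.3 146.1] 7.69 medz 6.0 box [[646.0, -64
[... 925 characters left out ...]
box [[501.0, 22.0], [518.0, -170.0], [676.0, -157.0], [660.0, 35.0]]
scene flange 0.63 n 1828 rect [ 462.7 -158.3] [111.7 112.4] 10.5 medz 7.0 box [[398.0, -113.0], [418.0, -224.0], [528.0, -203.0], [507.0, -93.0]]
scene marker_0 0.84 n 254 rect [441.8  67. ] [124.8  14. ] 75.2 medz 10.3 box [[419.0, 8.0], [433.0, 5.0], [465.0, 126.0], [451.0, 129.0]]
scene hex_key 0.66 n 273 rect [ 671.  -132.5] [ 31.9 145.4] 5.0 medz 5.4 box [[649.0, -61.0], [661.0, -206.0], [693.0, -204.0], [681.0, -59.0]]
scene stop_face 0.61 n 1884 rect [596.1 -67.2] [172.1 190.3] 6.11 medz 11.9 box [[500.0, 18.0], [521.0, -171.0], [692.0, -153.0], [671.0, 37.0]]
bed n 2161 z 8.42672954644884
table z -0.9080169117818695
```

Request:
{"fn": "carry_out", "kwargs": {
  "commands": [
    [2,-4.1,0.5,0,0,-0.144,0],
    [2,-4.1,0.5,0,0,-0.144,0],
    [2,-4.1,0.5,0,0,-0.144,0],
    [2,-4.1,0.5,0,0,-0.144,0],
    [2,-4.1,0.5,0,0,-0.144,0],
    [2,-4.1,0,0,0,-0.144,0],
    [2,-4.1,0,0,0,-0.144,0],
    [2,-4.1,0,0,0,-0.144,0],
    [2,-4.1,0,0,0,-0.144,0],
    [2,-4.1,0,0,0,-0.144,0]
  ],
  "grip_force": 40
}}

```text
time: 2.7
tcp_pos: [393.2, 202.6, 227.3]
orientation: [-3.13, -0.006, -0.215]
ft_force: [0.2, -0.1, 0.2]
finger_gap: 0.0
```

Request:
{"fn": "carry_out", "kwargs": {
  "commands": [
    [2.1,-4.1,0,0,0,-0.14,0],
    [2.1,-4.1,0,0,0,-0.14,0],
    [2.1,-4.1,0,0,0,-0.14,0],
    [2.1,-4.1,0,0,0,-0.14,0],
    [2.1,-4.1,0,0,0,-0.14,0],
    [2.1,-4.1,0,0,0,-0.14,0],
    [2.1,-4.1,0,0,0,-0.14,0],
    [2.1,-4.1,0,0,0,-0.14,0],
    [2.1,-4.1,0,0,0,-0.13,0],
    [0,0,0,0,0,0,0]
  ]
}}

```text
time: 3.7
tcp_pos: [589.3, -189.7, 231.9]
orientation: [-3.115, -0.013, -1.527]
ft_force: [-0.6, -1.0, -0.3]
finger_gap: -0.3
```

```bash
cat >> h.py <<'E'
from scipy.spatial.transform import Rotation as Ro
YAW=.105; XH=np.array([np.cos(YAW),np.sin(YAW),0]);YH=np.array([-np.sin(YAW),np.cos(YAW),0]);ZH=np.array([0,0,1.])
HINGE=np.array([575.1,-95.9,48.])
def lever(th,s=120,h=18): return HINGE+s*(-np.cos(th)*YH+np.sin(th)*ZH)+h*(np.sin(th)*YH+np.cos(th)*ZH)
def goal(th,s=120,h=18):
    n=np.sin(th)*YH+np.cos(th)*ZH; x=-np.cos(th)*YH+np.sin(th)*ZH; z=-n
    return lever(th,s,h)+8*n, np.stack([x,np.cross(z,x),z],1)
def delta(p,R):
    s=arm.read_state();o=s["orientation"];Rc=Ro.from_euler("xyz",o).as_matrix()
    print("d cm",np.round((p-s["tcp_pos"])/10,2),"rot",np.round(Ro.from_matrix(R@Rc.T).as_rotvec(),3),"at",np.round(s["tcp_pos"],1),"F",np.round(s["ft_force"],1),"T",np.round(s["wrist_torque"],2),"t",s["time"])
E
python3 - <<'E'
from h import *
print(lever(.459,120,30))
delta(*goal(.459,120,60))
for th in (.459,.35,.25,.15,.05,-.08): print(th,np.round(goal(th)[0],1))
d=arm.capture("scene");zoom(d,150,130,240,"pics/s1.png")
E
```

```text
[ 584.98205464 -189.66867968  128.06109984]
d cm [-0.61  1.67 -6.97] rot [-0.447 -0.007  0.054] at [ 589.3 -189.7  231.9] F [-0.6 -1.  -0.3] T [ 0.02  0.05 -0.01] t 3.7
0.459 [ 585.2 -191.4  124.5]
0.35 [ 586.  -199.1  113.6]
0.25 [ 586.6 -205.1  102.9]
0.15 [ 587.1 -210.    91.6]
0.05 [ 587.5 -213.8   80. ]
-0.08 [ 587.9 -216.9   64.3]
```

View pics/s1.png

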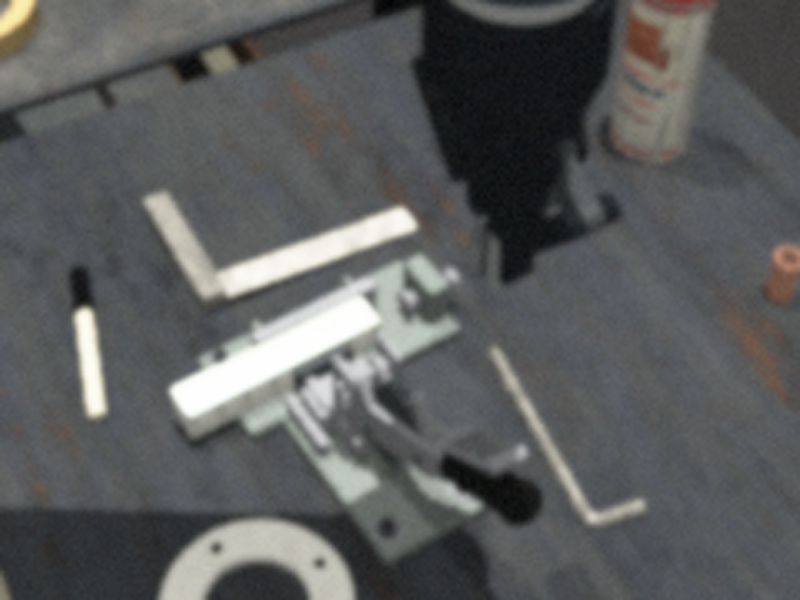

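The closed gripper hovers over the lever, and the paddle, at about (480,445), is untouched. Next I'll tilt the tool and descend to about 30 mm above the paddle.

Request:
{"fn": "carry_out", "kwargs": {
  "commands": [
    [-0.1,0.3,-0.8,-0.12,0,0.01,0],
    [-0.1,0.3,-0.8,-0.12,0,0.01,0],
    [-0.1,0.3,-1,-0.12,0,0.01,0],
    [-0.1,0.3,-1.3,-0.09,0,0.01,0],
    [-0.1,0.3,-1.3,0,0,0.01,0],
    [-0.1,0.2,-1.6,0,0,0,0],
    [0,0,0,0,0,0,0]
  ]
}}

```text
time: 4.45
tcp_pos: [582.7, -159.0, 160.9]
orientation: [3.141, -0.464, -1.446]
ft_force: [-1.0, 0.9, 0.1]
finger_gap: 0.0
```

Run:
```python
from h import *
delta(*goal(.459,120,48));delta(*goal(.459,122,18))
d=arm.capture("scene");zoom(d,230,170,140,"pics/s2.png")
```

```text
d cm [ 0.11 -1.93 -0.95] rot [ 0.005  0.    -0.019] at [ 582.7 -159.   160.9] F [-1.   0.9  0.1] T [ 0.45  0.09 -0.06] t 4.45
d cm [ 0.27 -3.43 -3.55] rot [ 0.005  0.    -0.019] at [ 582.7 -159.   160.9] F [-1.   0.9  0.1] T [ 0.45  0.09 -0.06] t 4.45
```

View pics/s2.png

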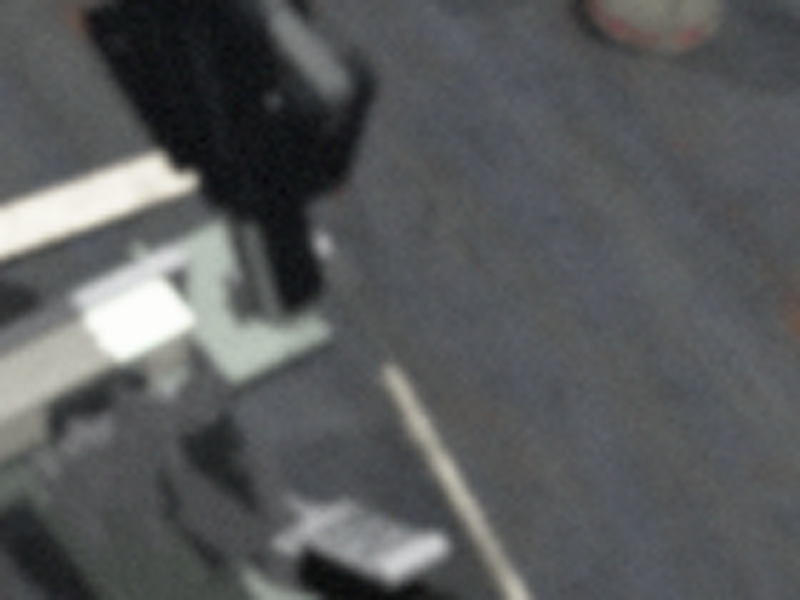

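Request:
{"fn": "carry_out", "kwargs": {
  "commands": [
    [0.1,-1.1,-0.4,0,0,-0.02,0],
    [0.1,-1.1,-0.5,0,0,0,0],
    [0,-0.2,-0.5,0,0,0,0],
    [0,-0.2,-0.4,0,0,0,0],
    [0,0,0,0,0,0,0]
  ]
}}

```text
time: 5.0
tcp_pos: [587.5, -190.7, 146.8]
orientation: [-3.132, -0.464, -1.476]
ft_force: [0.2, 0.3, 0.4]
finger_gap: -0.2
```

Run:
```python
from h import *
delta(*goal(.459,122,30));delta(*goal(.459,122,18))
d=arm.capture("scene");zoom(d,230,170,140,"pics/s3.png")
d=arm.capture("top");zoom(d,270,140,140,"pics/t3.png")
```

```text
d cm [-0.27  0.28 -1.07] rot [0.004 0.009 0.006] at [ 587.5 -190.7  146.8] F [0.2 0.3 0.4] T [ 0.42  0.07 -0.02] t 5.0
d cm [-0.21 -0.25 -2.14] rot [0.004 0.009 0.006] at [ 587.5 -190.7  146.8] F [0.2 0.3 0.4] T [ 0.42  0.07 -0.02] t 5.0
```

View pics/s3.png

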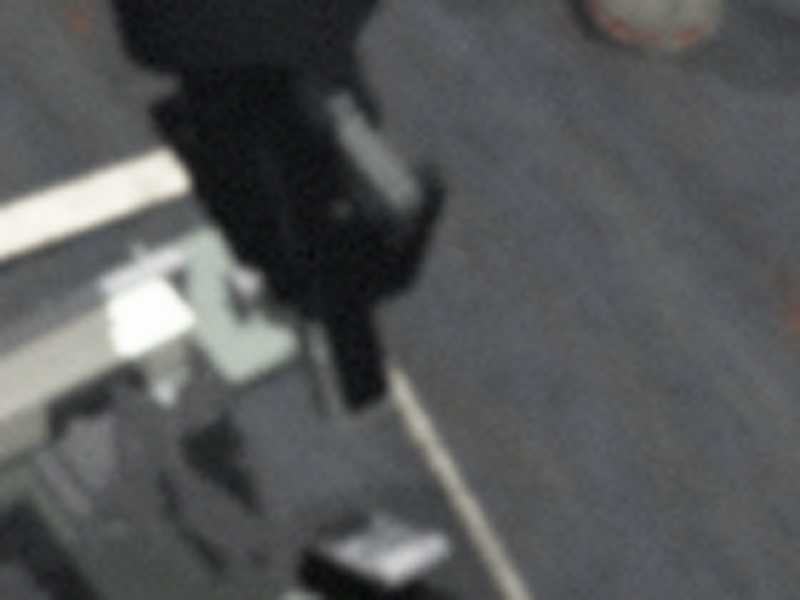

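View pics/t3.png

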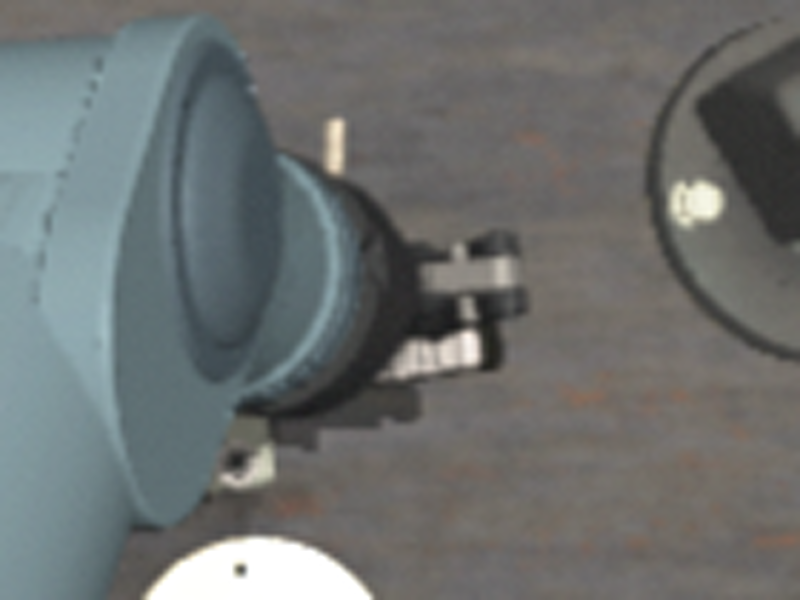

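Run:
```python
from h import *
s=arm.read_state();Rc=Ro.from_euler("xyz",s["orientation"]).as_matrix();p=s["tcp_pos"]
d=arm.capture("scene");K,R,t=d["camera_matrix"],d["R"],d["t"]
def pr(X): q=K@(R@X+t);return np.round(q[:2]/q[2],1)
print("tip",pr(p+Rc@[0,0,8]),"tip edge near cam -x",[pr(p+Rc@[a,b,8]) for a in(-14,14) for b in (-11,11)],"paddle",pr(lever(.459,120,30)))
print(p+Rc@[0,0,8], Rc[:,2])
X,_=cloud("scene")
for u,v in [(293,240),(290,238),(296,238),(300,265),(303,267)]: print(u,v,np.round(X[v-1:v+2,u-1:u+2].reshape(-1,3).mean(0),1))
```

```text
tip [297.6 259.3] tip edge near cam -x [array([298.2, 253.6]), array([288.1, 259.3]), array([307.3, 259.4]), array([296.9, 265.2])] paddle [294.3 262.4]
[ 588.48878759 -193.56903973  140.005684  ] [ 0.05327866 -0.44440923 -0.89423812]
293 240 [ 582.  -183.9  187.1]
290 238 [ 578.2 -180.1  190.4]
296 238 [ 587.9 -183.5  188.5]
300 265 [ 586.9 -204.6  138.2]
303 267 [ 555.9 -255.1  218.4]
```

Run:
```python
from h import *
X,d=cloud("scene");zoom(d,250,210,80,"pics/s4.png")
zz=d["range_z"][210:270,250:330]
im=cv2.applyColorMap(np.clip((zz-700)*0.7,0,255).astype(np.uint8),cv2.COLORMAP_JET)
cv2.imwrite("pics/d4.png",cv2.resize(im,(800,600),interpolation=cv2.INTER_NEAREST))
for v in range(225,270,4): print(v,[tuple(int(a) for a in X[v,u]) for u in (286,290,294,298,302)])
```

```text
225 [(575, -169, 214), (574, -182, 229), (588, -172, 210), (695, -30, -1), (703, -34, -2)]
229 [(576, -169, 202), (579, -175, 208), (587, -175, 203), (688, -41, 0), (698, -43, -3)]
233 [(575, -171, 195), (578, -178, 201), (586, -177, 196), (317, -575, 794), (690, -56, 1)]
237 [(574, -173, 188), (578, -180, 193), (585, -181, 190), (591, -183, 189), (685, -64, -1)]
241 [(574, -173, 176), (578, -179, 181), (586, -180, 178), (671, -70, 0), (677, -77, 4)]
245 [(642, -69, 2), (650, -72, 0), (659, -74, -2), (666, -79, 0), (672, -85, 3)]
249 [(639, -75, -3), (646, -80, 0), (653, -84, -1), (661, -88, 0), (669, -91, -1)]
253 [(632, -87, 1), (640, -90, 0), (648, -94, 0), (657, -96, -3), (664, -100, -2)]
257 [(628, -94, -2), (634, -100, 1), (643, -102, -1), (650, -106, 0), (658, -109, -1)]
261 [(578, -172, 114), (583, -178, 119), (587, -184, 123), (644, -117, 2), (652, -120, 0)]
265 [(571, -183, 121), (576, -189, 125), (581, -194, 129), (585, -200, 134), (589, -207, 139)]
269 [(573, -181, 104), (578, -187, 109), (573, -206, 137), (576, -214, 146), (582, -217, 145)]
```

View pics/s4.png

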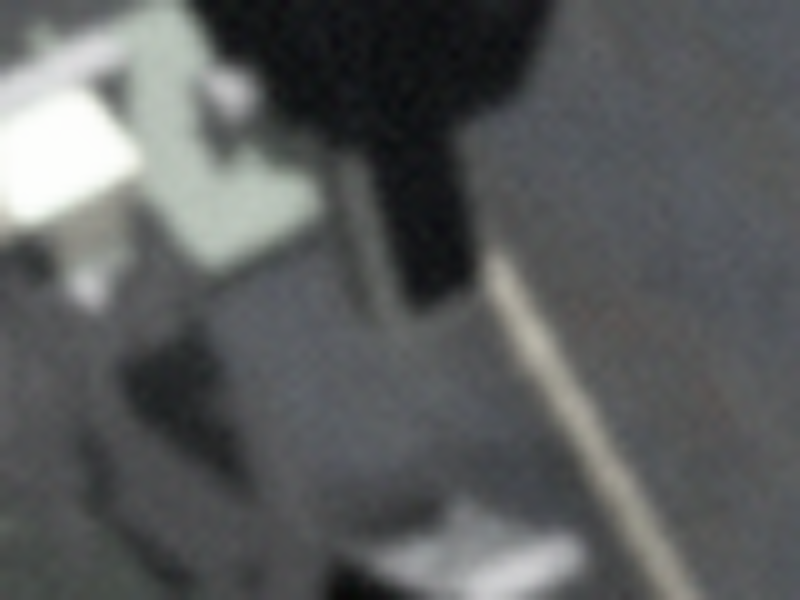

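View pics/d4.png

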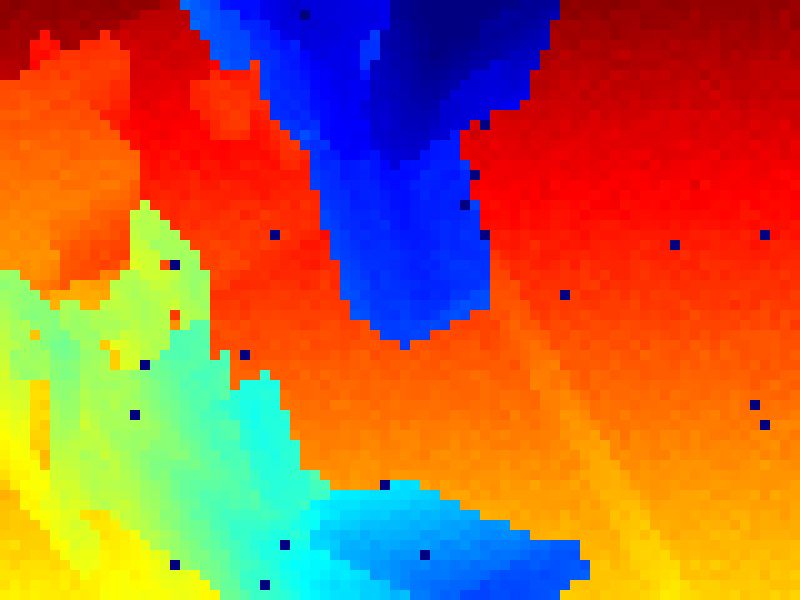

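The fingertips in the depth image are about 37 mm short of where the state puts them. I'll check this with the wrist camera.

Run:
```python
from h import *
X,d=cloud("wrist")
cv2.imwrite("pics/w4.png",cv2.cvtColor(d["image"],cv2.COLOR_RGB2BGR))
s=arm.read_state();Rc=Ro.from_euler("xyz",s["orientation"]).as_matrix();p=s["tcp_pos"]
Y=(X-p)@Rc # tool frame
np.save("wy.npy",Y)
cam=(-d["R"].T@d["t"]-p)@Rc;print("cam in tool",np.round(cam,1),"fwd",np.round(d["R"][2]@Rc,3))
ok=d["range_z"]>0
m=ok&(abs(Y[...,0])<40)&(abs(Y[...,1])<16)&(Y[...,2]<60)
v,u=np.nonzero(m);print(m.sum(), u.min() if len(u) else 0,u.max() if len(u) else 0,v.min() if len(u) else 0,v.max() if len(u) else 0)
if m.sum(): print(np.histogram(Y[m][:,2],bins=range(-120,61,10)))
Xs,d=cloud("scene");Z=(Xs-p)@Rc
m=(d["range_z"]>0)&(abs(Z[...,0])<60)&(abs(Z[...,1])<60)&(Z[...,2]>-150)&(Z[...,2]<30)
for a in range(-150,30,10):
    k=m&(Z[...,2]>=a)&(Z[...,2]<a+10)
    if k.any(): q=Z[k];print(a,k.sum(),np.round(np.percentile(q[:,0],[3,97])),np.round(np.percentile(q[:,1],[3,97])))
```

```text
cam in tool [   0.5  -71.  -172.4] fwd [-0.    0.28  0.96]
27813 68 426 198 383
(array([ 921, 4462, 4434, 7780, 2706, 1095,  865,  709,  302,    0,    0,
          0,    1, 2474,  966,  925,  173,    0]), array([-120, -110, -100,  -90,  -80,  -70,  -60,  -50,  -40,  -30,  -20,
        -10,    0,   10,   20,   30,   40,   50,   60]))
-150 150 [-2. 42.] [-7. 13.]
-140 239 [-28.  46.] [-4. 21.]
-130 251 [-54.  59.] [-7. 21.]
-120 194 [-53.  59.] [-0. 19.]
-110 188 [-49.  56.] [-8. 19.]
-100 173 [-41.  49.] [-8. 19.]
-90 141 [-34.  39.] [-7. 14.]
-80 91 [-24.  33.] [-7. 15.]
-70 63 [-7. 15.] [-5. 13.]
-60 81 [-6. 15.] [-5. 13.]
-50 77 [-3. 15.] [-5. 13.]
-40 51 [-4. 14.] [-5. 13.]
-30 3 [6. 7.] [-5.  5.]
0 1 [22. 22.] [14. 14.]
10 167 [-20.  24.] [-3. 17.]
20 95 [-42.  25.] [-2. 17.]
```

View pics/w4.png

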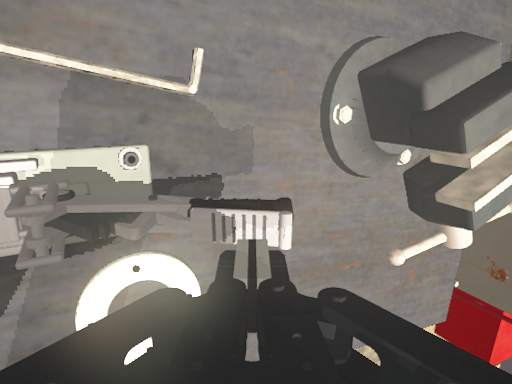

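Run:
```python
from h import *
s=arm.read_state();Rc=Ro.from_euler("xyz",s["orientation"]).as_matrix();p=s["tcp_pos"]
for c in ("wrist","scene"):
    X,d=cloud(c);Z=(X-p)@Rc
    m=(d["range_z"]>0)&(abs(Z[...,0])<40)&(abs(Z[...,1])<22)&(Z[...,2]>-70)&(Z[...,2]<-20)
    q=Z[m];print(c,len(q),np.percentile(q[:,2],[50,90,97,99,100]).round(1),"x",np.percentile(q[:,0],[1,50,99]).round(1),"y",np.percentile(q[:,1],[1,50,99]).round(1))
    r=arm.place_of(c,"paddle_top")
    for k in r[:2]:
        u,v=map(int,k["centre"]);print(k["score"],u,v,X[v,u].round(1))
print(s["ft_force"],s["wrist_torque"],s["time"],s["finger_gap"])
```

```text
wrist 2969 [-55.7 -39.9 -36.3 -33.8 -31.3] x [-13.    0.3  13.3] y [-11.6  -9.6  10. ]
0.62 240 231 [ 582.7 -190.9  128.8]
scene 274 [-50.5 -36.2 -31.6 -30.8 -29.8] x [-6.9  9.7 15.6] y [-7.2  8.  13.3]
0.54 293 262 [ 585.3 -185.   123.2]
0.5 229 314 [ 465.3 -162.4    1.1]
[-0.68018479  0.0613265  -0.46017048] [0.50452562 0.04881073 0.01985057] 5.35 -0.27860315739525415
```

Both cameras put the fingertips about 31 mm behind the TCP, not 8 mm ahead of it. I'll plan with the measured value and let the contact force confirm it.

```bash
sed -i 's/+8\*n/-31*n/' h.py
python3 - <<'E'
from h import *
delta(*goal(.459,122,40));delta(*goal(.459,122,30));delta(*goal(.459,122,18))
for th in (.459,.35,.25,.15,.05,-.08): print(th,np.round(goal(th,122)[0],1))
E
```

```text
d cm [-0.23 -1.19 -3.7 ] rot [0.004 0.01  0.003] at [ 588.4 -188.8  147.1] F [-0.3  0.5 -0. ] T [ 0.45  0.09 -0.06] t 5.55
d cm [-0.18 -1.63 -4.59] rot [0.004 0.01  0.003] at [ 588.4 -188.8  147.1] F [-0.3  0.5 -0. ] T [ 0.45  0.09 -0.06] t 5.55
d cm [-0.13 -2.16 -5.67] rot [0.004 0.01  0.003] at [ 588.4 -188.8  147.1] F [-0.3  0.5 -0. ] T [ 0.45  0.09 -0.06] t 5.55
0.459 [ 587.2 -210.4   90.4]
0.35 [ 587.6 -214.3   77.6]
0.25 [ 587.8 -216.7   65.6]
0.15 [ 587.9 -217.8   53.4]
0.05 [ 587.9 -217.7   41.1]
-0.08 [ 587.7 -215.8   25.3]
```

Request:
{"fn": "carry_out", "kwargs": {
  "commands": [
    [-0.1,-0.4,-0.9,0,0,0,0],
    [-0.1,-0.4,-0.9,0,0,0,0],
    [0,-0.3,-0.6,0,0,0,0],
    [0,0,0,0,0,0,0]
  ]
}}

```text
time: 5.95
tcp_pos: [585.7, -200.5, 120.6]
orientation: [-3.132, -0.463, -1.473]
ft_force: [0.9, 0.5, -0.6]
finger_gap: 0.0
```

Run:
```python
from h import *
delta(*goal(.459,122,30))
X,d=cloud("scene");zoom(d,250,210,80,"pics/s5.png")
```

```text
d cm [ 0.09 -0.46 -1.94] rot [0.004 0.009 0.002] at [ 585.7 -200.5  120.6] F [ 0.9  0.5 -0.6] T [0.49 0.11 0.01] t 5.95
```

View pics/s5.png

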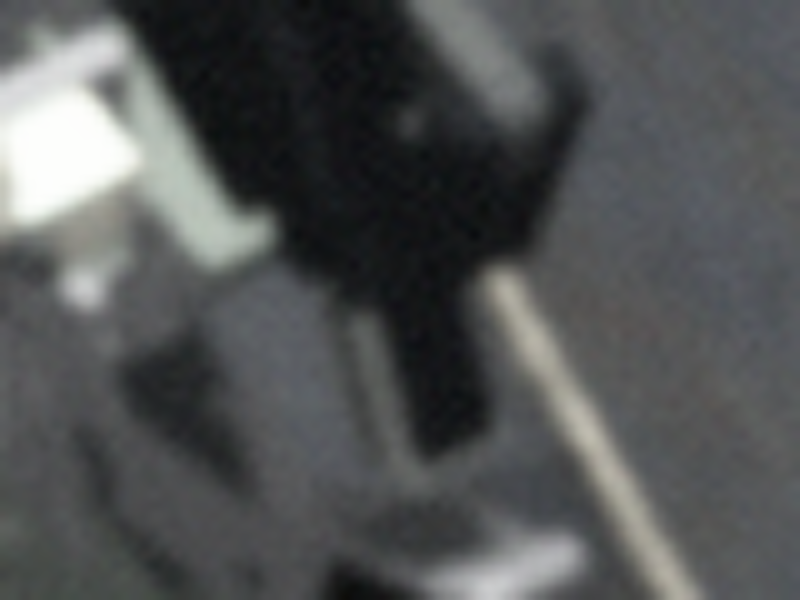

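No contact at the stated geometry, and the picture agrees: the tips are about 20 mm above the paddle. Going on to contact and the press.

Request:
{"fn": "carry_out", "kwargs": {
  "commands": [
    [0,-0.2,-0.8,0,0,0,0],
    [0.1,-0.3,-0.8,0,0,0,0],
    [0,-0.2,-0.4,0,0,0,0],
    [0,0,0,0,0,0,0]
  ]
}}

```text
time: 6.4
tcp_pos: [588.6, -208.0, 100.1]
orientation: [-3.129, -0.464, -1.473]
ft_force: [-0.6, 1.3, 3.0]
finger_gap: -0.2
```

Run:
```python
from h import *
delta(*goal(.459,122,18))
```

```text
d cm [-0.14 -0.24 -0.97] rot [0.004 0.012 0.001] at [ 588.6 -208.   100.1] F [-0.6  1.3  3. ] T [ 0.59  0.28 -0.13] t 6.4
```

Request:
{"fn": "carry_out", "kwargs": {
  "commands": [
    [-0.05,-0.15,-0.4,0,0,0,0],
    [-0.05,-0.15,-0.4,0,0,0,0],
    [0,-0.1,-0.3,0,0,0,0],
    [0,0,-0.1,0,0,0,0]
  ]
}}

```text
time: 6.8
tcp_pos: [589.6, -214.8, 90.2]
orientation: [-3.125, -0.468, -1.475]
ft_force: [0.2, -0.1, 3.5]
finger_gap: 0.0
```

Run:
```python
from h import *
delta(*goal(.459,122,18))
X,d=cloud("scene");zoom(d,250,210,80,"pics/s6.png")
X,d=cloud("wrist");cv2.imwrite("pics/w6.png",cv2.cvtColor(d["image"],cv2.COLOR_RGB2BGR))
```

```text
d cm [-0.25  0.44  0.02] rot [0.007 0.016 0.001] at [ 589.6 -214.8   90.2] F [ 0.2 -0.1  3.5] T [ 0.05  0.15 -0.13] t 6.8
```

View pics/s6.png

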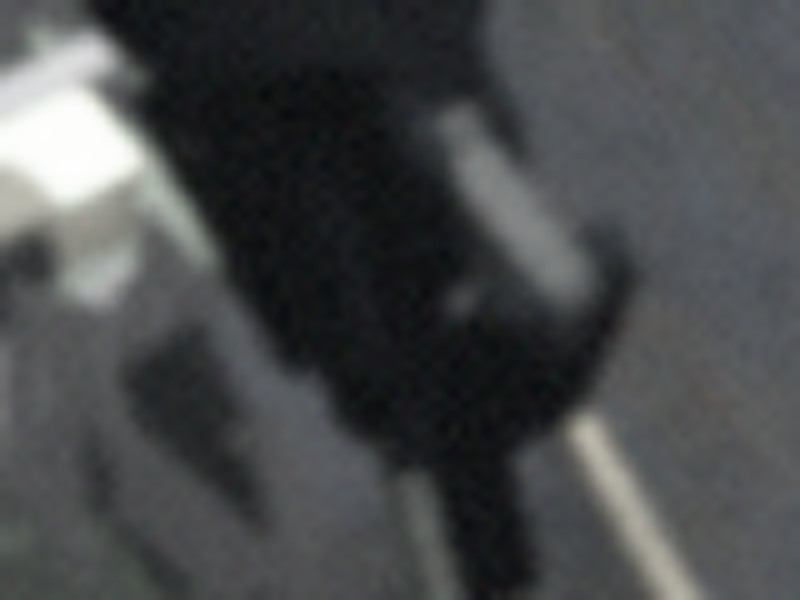

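View pics/w6.png

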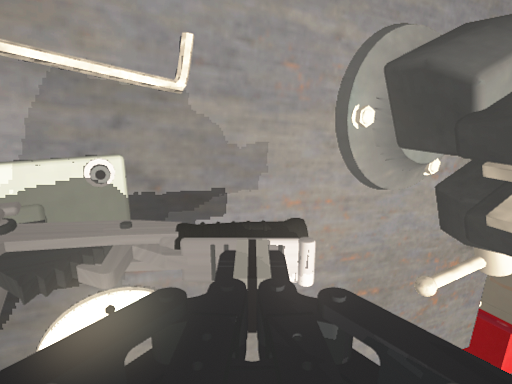

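Request:
{"fn": "carry_out", "kwargs": {
  "commands": [
    [-0.15,0.1,-0.4,0,0,0,0],
    [-0.1,0,-0.4,0,0,0,0],
    [0,-0.1,-0.5,0.02,0,0,0],
    [0,-0.1,-0.6,0.05,0.005,0,0]
  ]
}}

```text
time: 7.3
tcp_pos: [589.6, -213.3, 70.9]
orientation: [-3.12, -0.397, -1.47]
ft_force: [-1.3, -0.9, 5.1]
finger_gap: 0.2
```

Run:
```python
from h import *
for th in (.459,.35,.25): delta(*goal(th,124,18))
```

```text
d cm [-0.23  0.11  2.03] rot [-0.064  0.013 -0.005] at [ 589.6 -213.3   70.9] F [-1.3 -0.9  5.1] T [-0.24  0.19 -0.06] t 7.3
d cm [-0.18 -0.29  0.74] rot [ 0.044  0.024 -0.004] at [ 589.6 -213.3   70.9] F [-1.3 -0.9  5.1] T [-0.24  0.19 -0.06] t 7.3
d cm [-0.16 -0.53 -0.49] rot [ 0.144  0.035 -0.003] at [ 589.6 -213.3   70.9] F [-1.3 -0.9  5.1] T [-0.24  0.19 -0.06] t 7.3
```

Request:
{"fn": "carry_out", "kwargs": {
  "commands": [
    [-0.15,-0.3,-0.4,0.09,0.015,0,0],
    [-0.1,-0.2,-0.7,0.08,0.012,0,0],
    [0,-0.1,-0.8,0.07,0.008,0,0],
    [0,0,-0.8,0.07,0.007,0,0]
  ]
}}

```text
time: 7.7
tcp_pos: [589.2, -213.1, 43.4]
orientation: [-3.125, -0.064, -1.461]
ft_force: [-2.8, -0.5, 5.5]
finger_gap: -0.2
```

Run:
```python
from h import *
for th in (.2,.1,0,-.08): delta(*goal(th,124,18))
X,d=cloud("scene");zoom(d,200,180,140,"pics/s7.png")
X,d=cloud("wrist");cv2.imwrite("pics/w7.png",cv2.cvtColor(d["image"],cv2.COLOR_RGB2BGR))
```

```text
d cm [-0.11 -0.62  1.65] rot [-0.137  0.002 -0.007] at [ 589.2 -213.1   43.4] F [-2.8 -0.5  5.5] T [-0.05  0.46 -0.01] t 7.7
d cm [-0.1  -0.68  0.4 ] rot [-0.037  0.012 -0.006] at [ 589.2 -213.1   43.4] F [-2.8 -0.5  5.5] T [-0.05  0.46 -0.01] t 7.7
d cm [-0.11 -0.61 -0.84] rot [ 0.062  0.023 -0.005] at [ 589.2 -213.1   43.4] F [-2.8 -0.5  5.5] T [-0.05  0.46 -0.01] t 7.7
d cm [-0.13 -0.47 -1.83] rot [ 0.142  0.032 -0.005] at [ 589.2 -213.1   43.4] F [-2.8 -0.5  5.5] T [-0.05  0.46 -0.01] t 7.7
```

View pics/s7.png

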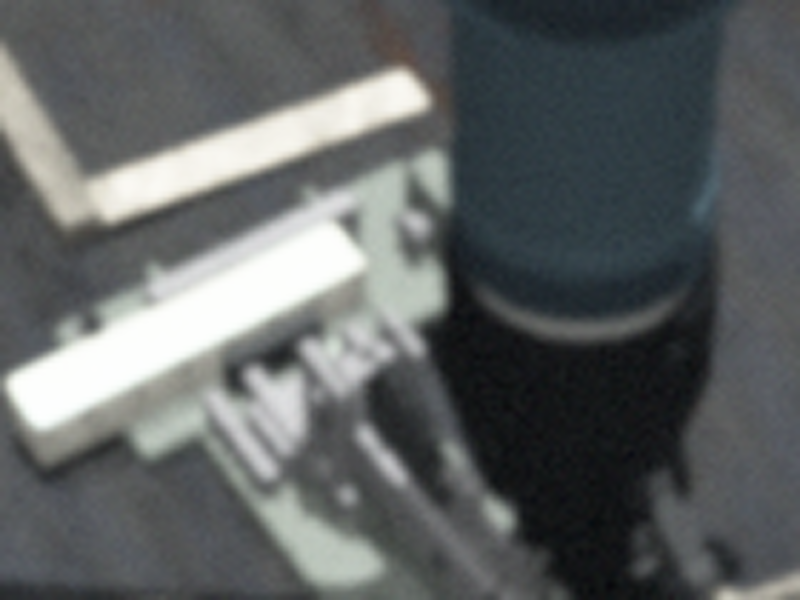

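View pics/w7.png

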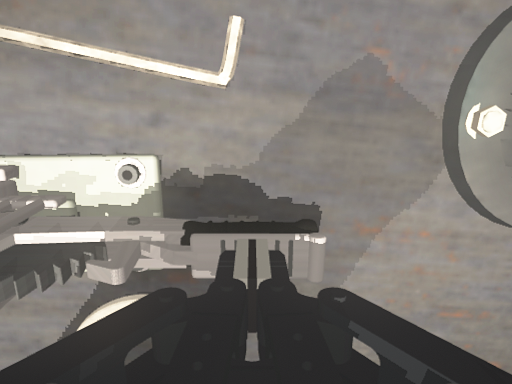

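Request:
{"fn": "carry_out", "kwargs": {
  "commands": [
    [-0.15,0,-0.7,0.06,0.012,0,0],
    [-0.1,0,-0.8,0.05,0.01,0,0],
    [0,0,-0.8,0.03,0.01,0,0],
    [0,0,-0.6,0,0,0,0]
  ]
}}

```text
time: 8.2
tcp_pos: [588.0, -214.1, 23.1]
orientation: [-3.141, 0.084, -1.466]
ft_force: [-16.1, 4.6, 50.7]
finger_gap: 0.1
```

Run:
```python
from h import *
for th in (-.08,): delta(*goal(th,120,18))
```

```text
d cm [-0.05  0.03  0.23] rot [-0.004  0.001 -0.   ] at [ 588.  -214.1   23.1] F [-16.1   4.6  50.7] T [1.86 3.55 0.28] t 8.2
```

The tip is at the predicted bottom position and 50 N has built up, so the lever is on its stop. I'll release straight up.

Request:
{"fn": "carry_out", "kwargs": {
  "commands": [
    [0,0,0.5,0,0,0,0],
    [0,0,1.5,0,0,0,0],
    [0,0,4,0,0,0,0],
    [0,0,4.5,0,0,0,0],
    [0,0,4.5,0,0,0,0]
  ]
}}

```text
time: 8.7
tcp_pos: [579.7, -202.8, 169.4]
orientation: [3.121, 0.094, -1.463]
ft_force: [0.7, 0.1, 0.9]
finger_gap: -0.2
```

Run:
```python
from h import *
s=arm.read_state();print(s["tcp_pos"],s["orientation"],s["ft_force"])
X,d=cloud("scene");zoom(d,170,170,180,"pics/s8.png")
for c in ("scene","wrist"):
    X,d=cloud(c)
    r=arm.place_of(c,"paddle_top")
    for k in r[:2]:
        u,v=map(int,k["centre"]);print(c,k["score"],u,v,X[v,u].round(1))
    if c=="wrist": cv2.imwrite("pics/w8.png",cv2.cvtColor(d["image"],cv2.COLOR_RGB2BGR))
print("expect full down, released",lever(-.08,120,30))
X,d=cloud("scene");seg("scene",X,"bar",(28,42));seg("scene",X,"clamp_lever",(20,170))
```

```text
[ 579.65354602 -202.82789182  169.36444565] [ 3.12099395  0.09395068 -1.46255616] [0.7439197  0.10872592 0.88117265]
wrist 0.72 281 179 [ 587.7 -219.5   62.5]
expect full down, released [ 587.88790475 -217.24166308   68.31428791]
scene bar 0.67 n 727 rect [541.6 -19.8] [140.7  29.2] 6.35 medz 33.7 box [[470.0, -13.0], [473.0, -42.0], [613.0, -27.0], [610.0, 2.0]]
scene clamp_lever 0.84 n 1019 rect [ 574.2 -159.8] [ 36.6 184.5] 2.86 medz 54.7 box [[551.0, -69.0], [561.0, -253.0], [597.0, -251.0], [588.0, -67.0]]
```

View pics/s8.png

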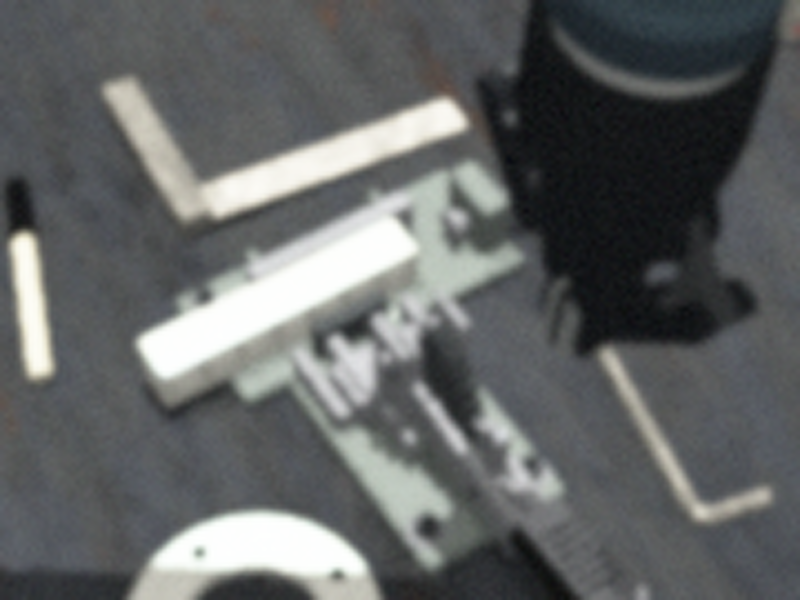

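View pics/w8.png

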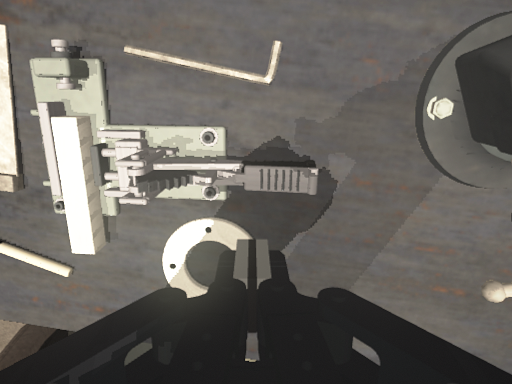

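The lever is fully down: it hit the stop at the predicted pose, and the paddle now sits at about 63 mm height. The bar hasn't moved. Next I'll go behind the near end of the bar.

Request:
{"fn": "carry_out", "kwargs": {
  "commands": [
    [-2.3,2.8,0,-0.03,0,0,0],
    [-2.3,2.8,0,-0.03,0,0,0],
    [-2.3,2.8,0,-0.03,0,0,0],
    [-2.3,2.8,0,0,0,0,0],
    [-2.3,2.8,0,0,0,0,0],
    [-2.3,2.8,0,0,0,0,0],
    [0,0,0,0,0,0,0]
  ]
}}

```text
time: 9.8
tcp_pos: [426.7, -32.8, 155.4]
orientation: [3.088, -0.004, -1.467]
ft_force: [0.1, -0.0, -0.3]
finger_gap: 0.0
```

```bash
cat >> h.py <<'E'
BACK=np.array([472.3,-26.0,0])
RV=np.stack([-YH,-XH,-ZH],1)
def push(back_off,tz,dy=0): return BACK-(11+back_off)*XH+dy*YH+np.array([0,0,tz-31.]), RV
E
python3 - <<'E'
from h import *
delta(*push(22,60)); delta(*push(22,17))
X,d=cloud("top")
seg("top",X,"bar",(28,42))
for k in arm.place_of("top","bar_back")[:2]: print(k["score"],k["centre"])
zoom(d,170,130,230,"pics/t9.png")
E
```

```text
d cm [  1.28   0.33 -12.64] rot [ 0.01  -0.053  0.001] at [426.7 -32.8 155.4] F [ 0.1 -0.  -0.3] T [ 0.05 -0.05 -0.03] t 9.8
d cm [  1.28   0.33 -16.94] rot [ 0.01  -0.053  0.001] at [426.7 -32.8 155.4] F [ 0.1 -0.  -0.3] T [ 0.05 -0.05 -0.03] t 9.8
top bar 0.86 n 550 rect [549.9 -18. ] [126.5  24.8] 5.53 medz 34.1 box [[486.0, -12.0], [488.0, -36.0], [614.0, -24.0], [612.0, 0.0]]
0.59 [262.7, 255.2]
```

View pics/t9.png

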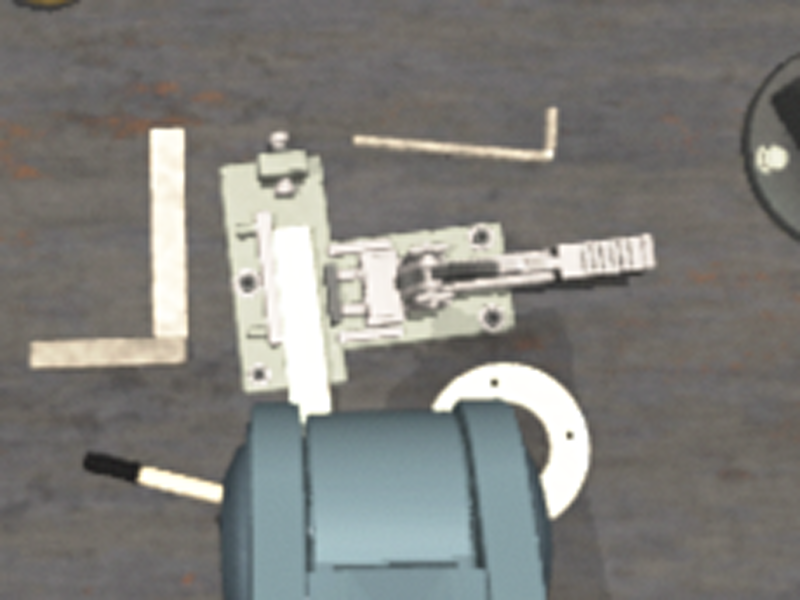

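The top view shows the jaw drawn back with a gap to the bar, and the bar unmoved. Descending behind the bar.

Request:
{"fn": "carry_out", "kwargs": {
  "commands": [
    [0.4,0.1,-3.5,0.01,-0.03,0,0],
    [0.4,0.1,-4,0,-0.02,0,0],
    [0.2,0.1,-4,0,0,0,0],
    [0,0,-2,0,0,0,0],
    [0,0,0,0,0,0,0]
  ]
}}

```text
time: 10.45
tcp_pos: [450.2, -42.4, 19.9]
orientation: [-3.126, -0.009, -1.485]
ft_force: [-0.1, 0.2, 1.2]
finger_gap: -0.0
```

Run:
```python
from h import *
delta(*push(20,17)); 
X,d=cloud("scene");zoom(d,150,180,160,"pics/s10.png")
s=arm.read_state();Rc=Ro.from_euler("xyz",s["orientation"]).as_matrix();Z=(X-s["tcp_pos"])@Rc
m=(d["range_z"]>0)&(abs(Z[...,0])<30)&(abs(Z[...,1])<20)&(Z[...,2]>-65)&(Z[...,2]<-5)&(X[...,2]>5)
print(np.percentile(X[m][:,2],[0,1,5,20]),m.sum())
```

```text
d cm [-0.87  1.32 -3.39] rot [0.008 0.017 0.019] at [450.2 -42.4  19.9] F [-0.1  0.2  1.2] T [-0.03  0.09 -0.03] t 10.45
[51.59384687 53.04201205 54.71739705 59.51178451] 67
```

View pics/s10.png

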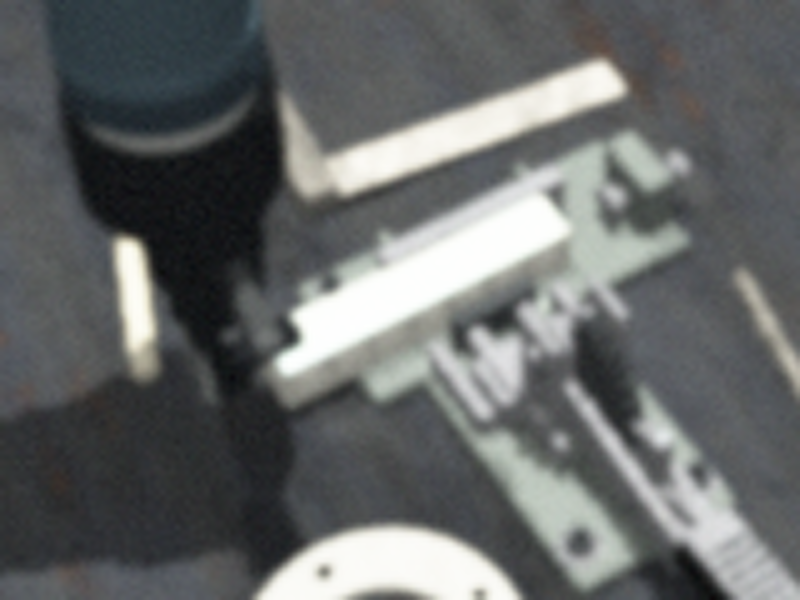

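Request:
{"fn": "carry_out", "kwargs": {
  "commands": [
    [-0.9,1.3,0,0,0.02,0.02,0],
    [0,0,0,0,0,0,0],
    [-0.2,0.1,-1.5,0,0,0,0],
    [-0.1,0.1,-1,0,0,0,0],
    [0,0,0,0,0,0,0]
  ]
}}

```text
time: 11.0
tcp_pos: [446.1, -26.6, 1.0]
orientation: [-3.132, -0.007, -1.464]
ft_force: [-0.3, -0.8, -0.2]
finger_gap: 0.0
```

Run:
```python
from h import *
delta(*push(15,17));
```

```text
d cm [ 0.03 -0.21 -1.5 ] rot [ 0.006  0.01  -0.002] at [446.1 -26.6   1. ] F [-0.3 -0.8 -0.2] T [-0.03  0.04  0.03] t 11.0
```

Request:
{"fn": "carry_out", "kwargs": {
  "commands": [
    [-0.1,-0.1,-0.7,0,0,0,0],
    [-0.1,-0.1,-0.6,0,0.01,0,0],
    [0,0,0,0,0,0,0]
  ]
}}

```text
time: 11.3
tcp_pos: [445.9, -28.5, -11.2]
orientation: [-3.139, -0.006, -1.463]
ft_force: [0.1, 0.0, -0.0]
finger_gap: 0.4
```

Run:
```python
from h import *
delta(*push(0,17)); 
X,d=cloud("scene");zoom(d,170,210,100,"pics/s11.png")
X,d=cloud("wrist");cv2.imwrite("pics/w11.png",cv2.cvtColor(d["image"],cv2.COLOR_RGB2BGR))
```

```text
d cm [ 1.54  0.13 -0.28] rot [ 0.005  0.003 -0.002] at [445.9 -28.5 -11.2] F [ 0.1  0.  -0. ] T [-0.   -0.05 -0.04] t 11.3
```

View pics/s11.png

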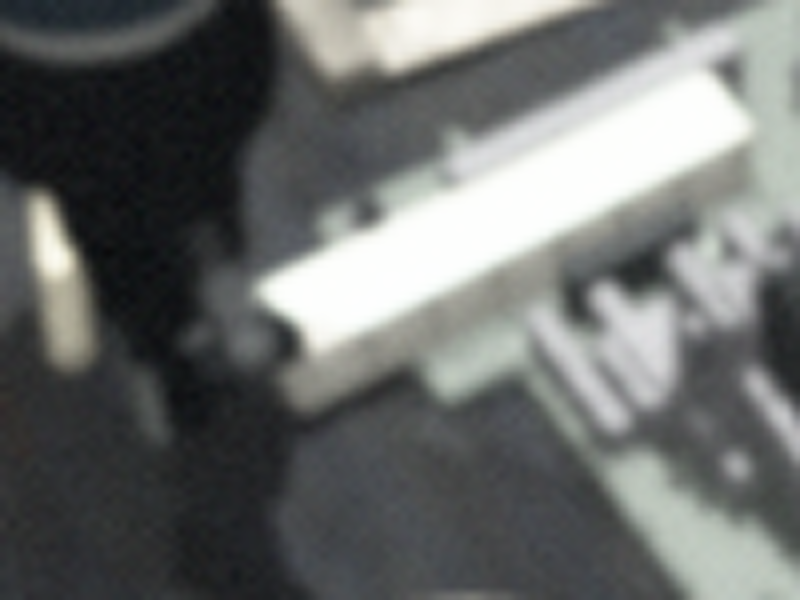

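View pics/w11.png

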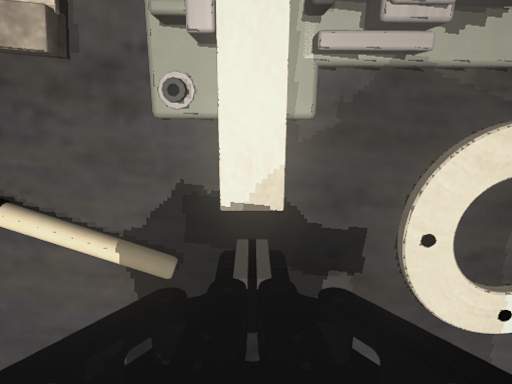

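The wrist view shows the fingertips, at about (252,245), centred behind the bar end, at about (252,205). The marker and flange are clear. Starting the push.

Request:
{"fn": "carry_out", "kwargs": {
  "commands": [
    [0.5,0.06,-0.1,0,0,0,0],
    [0.5,0.06,0,0,0,0,0],
    [0.5,0.06,0,0,0,0,0],
    [0.5,0.06,0,0,0,0,0],
    [0.5,0.06,0,0,0,0,0]
  ]
}}

```text
time: 11.9
tcp_pos: [471.4, -25.6, -12.0]
orientation: [-3.141, -0.005, -1.464]
ft_force: [-1.8, -0.8, 2.0]
finger_gap: 0.2
```

Run:
```python
from h import *
delta(*push(-26,17)); 
X,d=cloud("wrist");cv2.imwrite("pics/w12.png",cv2.cvtColor(d["image"],cv2.COLOR_RGB2BGR))
```

```text
d cm [ 1.58  0.11 -0.2 ] rot [ 0.005  0.001 -0.002] at [471.4 -25.6 -12. ] F [-1.8 -0.8  2. ] T [-0.11  0.35  0.  ] t 11.9
```

View pics/w12.png

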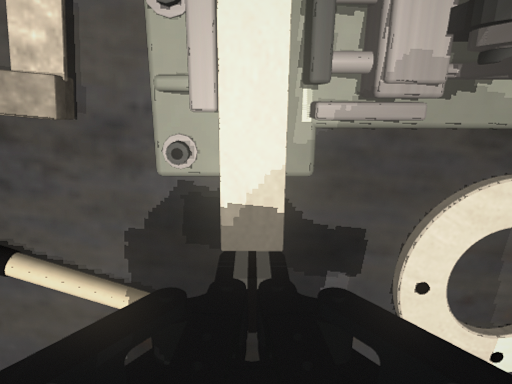

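Request:
{"fn": "carry_out", "kwargs": {
  "commands": [
    [0.4,0.04,0,0,0,0,0],
    [0.4,0.04,0,0,0,0,0],
    [0.3,0.03,0,0,0,0,0],
    [0.2,0.02,0,0,0,0,0]
  ]
}}

```text
time: 12.35
tcp_pos: [485.5, -24.2, -12.2]
orientation: [3.141, -0.005, -1.464]
ft_force: [-1.4, -0.4, 1.1]
finger_gap: -0.0
```

Request:
{"fn": "carry_out", "kwargs": {
  "commands": [
    [0.2,0.02,0,0,0,0,0],
    [0.2,0.02,0,0,0,0,0]
  ]
}}

```text
time: 12.55
tcp_pos: [487.7, -24.0, -12.6]
orientation: [3.137, -0.005, -1.464]
ft_force: [-5.9, -0.5, 3.8]
finger_gap: -0.2
```

Run:
```python
from h import *
delta(*push(-26,17)); 
X,d=cloud("wrist");cv2.imwrite("pics/w13.png",cv2.cvtColor(d["image"],cv2.COLOR_RGB2BGR))
```

```text
d cm [-0.05 -0.04 -0.14] rot [ 0.005 -0.004 -0.002] at [487.7 -24.  -12.6] F [-5.9 -0.5  3.8] T [-0.14  1.2  -0.02] t 12.55
```

View pics/w13.png

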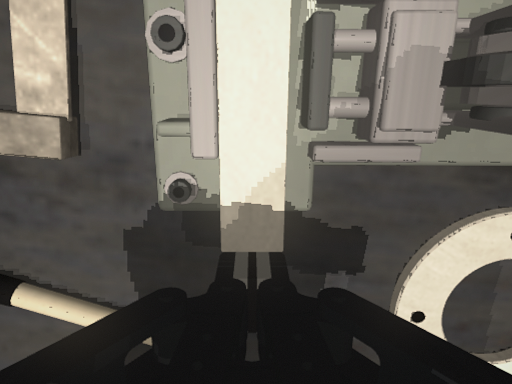

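Request:
{"fn": "carry_out", "kwargs": {
  "commands": [
    [0.2,0.03,0,0,0,0,0],
    [0.2,0.03,0,0,0,0,0]
  ]
}}

```text
time: 12.8
tcp_pos: [487.4, -24.0, -13.5]
orientation: [3.129, -0.004, -1.465]
ft_force: [-5.4, -1.5, 4.0]
finger_gap: -0.2
```

The tool no longer advances under a steady force, so the bar is on the stop. I'll back straight off and check.

Request:
{"fn": "carry_out", "kwargs": {
  "commands": [
    [-0.5,-0.05,0.1,0,0,0,0],
    [-2,-0.2,0,0,0,0,0],
    [-1.5,-0.15,0,0,0,0,0],
    [0,0,3,0,0,0,0],
    [0,0,4.5,0,0,0,0],
    [0,0,4.5,0,0,0,0],
    [0,0,4,0,0,0,0]
  ]
}}

```text
time: 13.5
tcp_pos: [449.5, -27.4, 149.3]
orientation: [3.138, -0.008, -1.465]
ft_force: [2.3, 0.9, -0.1]
finger_gap: 0.1
```

Run:
```python
from h import *
delta(*push(0,17))
for c in ("scene","top","wrist"):
    X,d=cloud(c);seg(c,X,"bar",(28,42))
    for n in ("bar_front","stop_face","bar_back"):
        for k in arm.place_of(c,n)[:1]:
            print(c,n,round(k["score"],2),np.round(k["centre"],1))
    if c=="scene": zoom(d,170,170,160,"pics/s14.png")
    elif c=="top": zoom(d,200,150,160,"pics/t14.png")
    else: cv2.imwrite("pics/w14.png",cv2.cvtColor(d["image"],cv2.COLOR_RGB2BGR))
```

```text
d cm [  1.18   0.02 -16.33] rot [ 0.008 -0.003 -0.001] at [449.5 -27.4 149.3] F [ 2.3  0.9 -0.1] T [ 0.07 -0.07  0.02] t 13.5
scene bar 0.65 n 732 rect [567.6 -21.9] [141.4  40. ] 7.46 medz 33.7 box [[495.0, -11.0], [500.0, -51.0], [640.0, -33.0], [635.0, 7.0]]
scene bar_front 0.67 [267.4 223.5]
scene stop_face 0.94 [268.9 222.2]
scene bar_back 0.96 [216.2 250.6]
top bar 0.7 n 622 rect [569.9 -16. ] [138.1  25. ] 5.81 medz 34.2 box [[500.0, -11.0], [502.0, -35.0], [640.0, -21.0], [637.0, 3.0]]
top bar_front 0.94 [251.1 186.9]
top stop_face 0.97 [250.5 185.6]
top bar_back 0.86 [259.4 242.4]
wrist bar 0.56 n 3848 rect [541.3 -18.7] [85.1 25. ] 5.44 medz 34.6 box [[498.0, -10.0], [500.0, -35.0], [585.0, -27.0], [582.0, -2.0]]
wrist bar_back 0.75 [249.9 115.4]
```

View pics/s14.png

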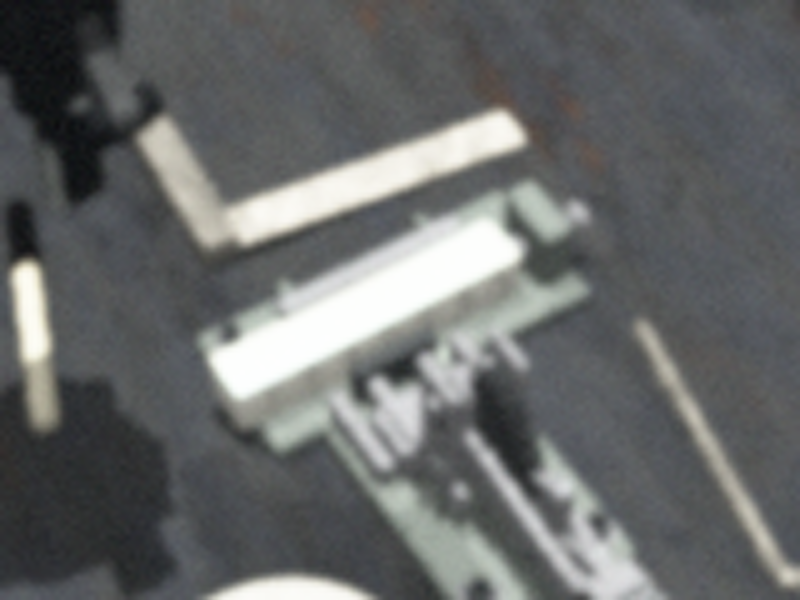

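View pics/w14.png

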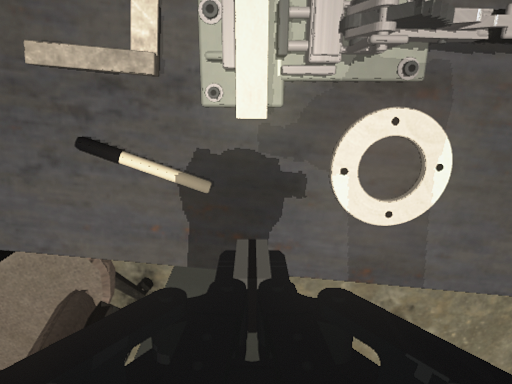

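View pics/t14.png

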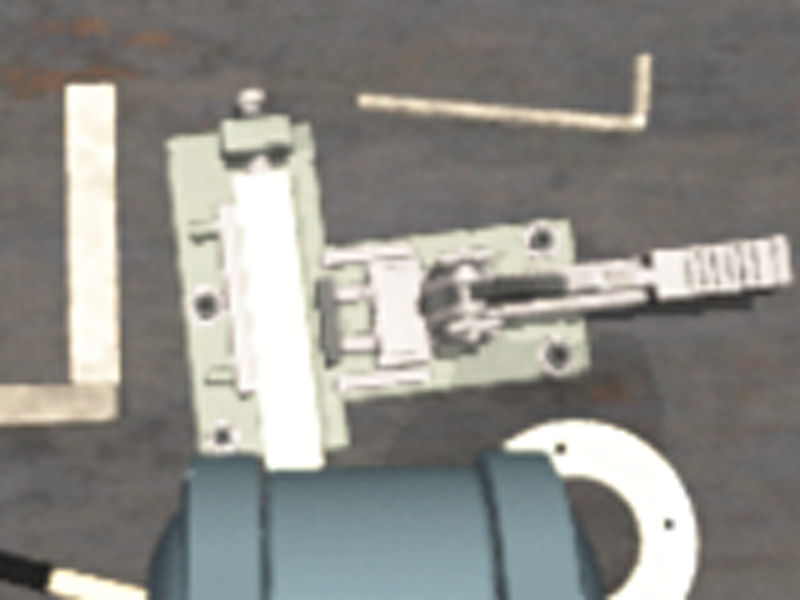

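Run:
```python
from h import *
X,d=cloud("scene");seg("scene",X,"clamp_lever",(20,170))
for k in arm.place_of("top","paddle_top")[:1]: print(k)
print(arm.close_job())
```

```text
scene clamp_lever 0.8 n 894 rect [ 579.9 -178.4] [ 21.6 147.1] 5.28 medz 54.0 box [[562.0, -106.0], [576.0, -253.0], [597.0, -251.0], [584.0, -104.0]]
{'centre': [344.1, 202.1], 'score': 0.53}
the job is handed in; nothing more can be done
None
```

I released the clamp, pushed the bar up to the stop screw with the fingertips, and handed the job in at about 14 s. No verdict was reported.

- **Lever:** I pressed the paddle until the pawl was free and kept it pressed as the lever went down to its lower stop. The tool ended at the predicted pose, where contact force at the fingertips rose to about 50 N. The lever stayed down after I let go, and the top view shows the jaw drawn back clear of the bar.
- **Bar:** I pushed it about 26 mm along its axis using 1.5–2 N. It then stalled: two more 2 mm pushes gave no movement at 5–6 N. The top view puts its far end at x ≈ 638 mm, with the stop face estimated at 638 mm. Its yaw is 0.095–0.10 rad, against 0.10 at the start, and the wrist view during the push showed it against the fence.
- **Other tools:** The square, marker, flange and hex key looked undisturbed in the pictures.

Three readings did not agree or were weak:
- **Fingertip position:** The cameras showed the closed fingertips about 31 mm behind the reported TCP, not 8 mm ahead of it. I worked with the measured value, and contact with the paddle confirmed it.
- **Paddle height:** With the lever down, the wrist camera read 62.5 mm. I expected 68 mm if the pawl had fully sprung back, so its nose may be resting on a tooth.
- **Bar at the stop:** The networks' points for the bar end and the stop face were 1–2 px (2–3 mm) apart. I put that down to noise because the bar had stalled, and I did not measure the gap more closely.

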